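Work a seized tube out of the dry-block heater, rack it and cover the block

TASK

The capped tube standing in the dry-block heater has seized in its bore, and a straight pull only lifts the whole heater: twist the tube back and forth while pulling it up gently until it comes out, without lifting or dragging the heater. Stand the tube upright in an empty hole of the tube rack, right down on the rack's floor, and then put the loose cover squarely over the heater's metal block, fully down. Leave the other things on the bench alone.

Things in the scene. Friction and masses are not known exactly. Their poses are not given: they have to be found in the camera images.
- tube_mid (a point): seized tube: whitish plastic 50 ml centrifuge tube, 115 mm long, body 29 mm in diameter, lowest 15 mm a cone narrowing to 8 mm; dark grey cap 34 mm wide, 14 mm high, screwed tight (turns as one with the tube). 55 g, loose once freed. Point on its axis half-way up, 57.5 mm above the foot; z towards the cap. At the start 70 mm of it shows above the block: 56 mm of bare body, then the cap. Grip it firmly (60 N)
- seized_bore (a point): mouth of the bore that holds the tube, on its vertical axis at the block's top. Bore 31 mm wide, 45 mm deep, tube foot on its floor. Its wall grips the tube with 35 to 50 N of friction over the first 21 mm of the way out, then lets go. Friction opposes the sliding of the surface, so while the tube is turned (0.6 N m) a light pull lifts it: each turn of 1.2 rad (70 degrees) gains about 5 mm at 10 N
- heater: dry-block heater, off-white, on four rubber feet, not fastened: 2.6 kg, and 20 to 25 N of upward pull on the tube begins to tip it. 215 mm deep (x), 178 mm wide (y), its grey deck 88 mm above the bench. Origin at the centre of its underside; x from the sloped control panel (robot's side) to the back, z up. The deck is clear but for the metal block
- block_top (a point): centre of the top face of the heater's aluminium block, 100 mm above the bench, 12 mm above the deck around it; x and y as the heater's. The block measures 76 mm (x) by 100 mm (y). Four bores at x = -18 and +18, y = -24 and +24 mm from here; the tube is in the one at x = -18, y = +24, the others are empty
- rack: two-tier blue-grey plastic rack, fixed to the bench, 155 mm long (x), 107 mm wide (y), 52 mm high; origin at the centre of its underside, z up. Six vertical round holes, 34 mm in diameter, at x = -48, 0, +48 and y = -24, +24 mm; the one at x = +48, y = +24 holds another tube, five are empty. A tube in a hole stands on the rack's floor, 4 mm above the bench, its centre at 61.5 mm
- cover_knob (a point): centre of the knob of the heater's loose cover, 45 mm above the cover's lower edge and over its middle. Round black knob, 30 mm in diameter, 22 mm high, on a neck 6 mm high. x along the cover's short side, y along its long side, z up. With the cover in place the knob's centre is over the block's centre, 133 mm above the bench
- cover: the loose cover, lying right way up on the bench: dark grey plastic lid, 96 mm (x) by 120 mm (y), open below, top 28 mm above its lower edge, skirt walls 3 mm thick and 24 mm deep; 140 g. Origin at the middle of its lower edge. It goes over the block with its long side along the block's, either way round (7 mm play on each side), and rests on the deck
- tube: the seized tube again; origin at its foot, z up the axis
- racked_tube_mid (a point): bystander: another tube just like the seized one, standing in the rack; point half-way up on its axis
- jar_mid (a point): bystander: white plastic jar with a lid, 72 mm in diameter, 115 mm high; point half-way up on its axis
- tipbox_mid (a point): bystander: closed box of pipette tips, white below, grey lid, 88 x 124 mm, 65 mm high; point half-way up at its centre
- beaker_mid (a point): bystander: glass beaker, 76 mm in diameter, 90 mm high; point half-way up on its axis

How it is judged (in metres and radians):
On the way, in this order (a step that is already met when the one before it is completed fails the run):
1. the tube is out of its bore, its foot clear above the block (z of tube_mid in the frame of heater above 0.16 m), for 0.1 s.
2. the tube stands upright in a hole of the rack, on its floor, let go (x of tube_mid in the frame of rack between -0.065 and 0.065 m and y of tube_mid in the frame of rack between -0.042 and 0.042 m and z of tube_mid in the frame of rack below 0.068 m and angle between tube_mid's own z axis and vertical below 0.2 rad and contact force between the fingers and tube below 0.2 N), for 0.3 s.
At the end, for the whole second after the job is handed in: The freed tube stands upright (0.2 rad) in a rack hole, its foot within 10 mm of the rack floor, at rest; the cover lies level over the block, edge within 4 mm of the deck, centred within 12 mm in x and y, square within 0.2 rad; the heater stands level within 40 mm of its start (x of tube_mid in the frame of rack between -0.065 and 0.065 m and y of tube_mid in the frame of rack between -0.042 and 0.042 m and z of tube_mid in the frame of rack below 0.068 m and angle between tube_mid's own z axis and vertical below 0.2 rad and x of cover_knob in the frame of heater between 0.018 and 0.042 m and y of cover_knob in the frame of heater between -0.012 and 0.012 m and z of cover_knob in the frame of heater below 0.137 m and angle between cover_knob's own z axis and vertical below 0.05 rad and angle between the x axis of cover_knob and the x axis of heater, either way round below 0.2 rad and linear speed of each of tube, cover below 0.02 m/s and distance of heater from where it was at the start of the episode below 0.04 m and angle between heater's own z axis and vertical below 0.03 rad); the robot touches nothing.
It fails at once if the heater lifted off the bench (more than 10 mm) or tipped (more than 0.05 rad) (height (world z) of heater above 0.01 m or angle between heater's own z axis and vertical above 0.05 rad).
It fails at once if the heater dragged more than 40 mm (distance of heater from where it was at the start of the episode above 0.04 m).
It fails at once if a bystander (jar, tip box, beaker, the tube already in the rack) moved more than 30 mm or tipped over (distance of any of jar_mid, tipbox_mid, beaker_mid, racked_tube_mid from where it was at the start of the episode above 0.03 m or angle between any of jar_mid, tipbox_mid, beaker_mid, racked_tube_mid's own z axis and vertical above 0.4 rad).
It also fails if it takes over 72 s, if anything falls off the work surface, if the arm or the gripper's body presses on something with over 40 N, if the wrist force passes 120 N, or if a joint passes its speed limit or range.

ROBOT

A 6-joint arm with a two-finger parallel gripper is mounted at the origin on the work surface. World frame = base frame: x ahead of the robot, y to its left, z up, the work surface at z = 0. Lengths are in mm, angles in rad, forces in N, time in s.
With the tool pointing down it reaches from about 275 to 750 mm from the base axis. Payload 10.2 kg.
Tool frame: the origin (TCP) lies between the finger pads; the fingertips stand 17 mm ahead of it and the grasp point (between the pads) lies 2 mm behind it (tips_ahead is the distance from the TCP to the fingertips, in mm); z points along the fingers, y is the line along which they close (so a half turn about z gives the same grasp; the last joint's range is limited). The gripper opens to 85 mm and grips with 20 to 120 N. Pads are 22 mm wide; open, the fingers measure 114 mm over their backs; the gripper's body (76 mm by 85 mm) begins 54 mm behind the grasp point. The pads swing forward as they close: fully open they stand 13 mm farther back than shut.
Start: joints at [1.029, 0.313, 1.498, -0, 1.331, -0.223], TCP at [164.562, 498.548, 248.294] pointing down, gripper open.
Joint ranges: [-2.94, 2.94], [-0.97, 2.17], [0.19, 2.56], [-1.23, 4.37], [0.02, 3.11], [-2.88, 2.88]. Speed limits (rad/s): [2.39, 2.39, 3.01, 3.14, 3.14, 3.14].

INTERFACE

Orientations are given as a unit quaternion [w, x, y, z].
In Python, from rig import sense, capture, finish_job, boxes_of, tips_ahead gives the robot as it stands.
- The arm moves only by the tool drive_tool, never from a script. Its argument "commands" is text: rows parted by semicolons, each of 7 numbers parted by spaces: the shift along the world's x, y, z in units of 0.1 m (1.0 is 0.1 m), then the turn, a rotation vector about the world's x, y, z in units of pi/4 rad (1.0 is pi/4 rad), then the opening in per cent of the stroke, from 0 (shut) to 100 (fully open). A call has 1 to 20 rows; each row shifts and turns the commanded pose from where the row before left it; what a row does not reach is not made up. A row lasts 1/12 s, in which the tool goes at most 41.7 mm and 7.16 degrees, less where a joint would pass 70% of its speed; a pose out of reach is approached as far as the arm can. A call with a number of a shift or a turn outside -1 to 1 is refused whole. A call with a gripper value outside its range is refused whole. The fingers move at their own pace and stop on an object; "force" is the grip in N (left out, the last holds). Time passes only in rows, so rows that do not move let the fingers close. It gives the time, the measured TCP pose, the force, the opening and the grip force at its end, in the units of the state.
- sense(): the state, without advancing time (a new reading comes with each control period).
- capture(name): name is "side" or "top"; returns a dict with "pixels" (384x512x3 uint8, blue, green, red), "fov_y" (degrees; the focal length in pixels is half the picture's height over the tangent of half this angle, whatever the lens; pixels are square), "cx", "cy" (the principal point, pixels), "position" and "attitude" of the camera in the world. Camera axes: x right, y down, z forward; pixel columns grow to the right and rows downward; lengths in mm; the calibration is good to about 2 mm. A picture is of the moment at which its call begins. There is no depth.
- finish_job(): hands the job in; it is judged then, once.
Trained networks look in a picture, given as the dict that the camera call returned (one of the last four; its "shot" number tells which), for a name from the list of things; names that differ only in an ending like _2 or _b are one class to them, and where a whole thing is asked for, a point or a joint stands for the part that bears it (a point fixed in the world has none). Each returns a list of dicts, best first, with "confidence" (0 to 1); they miss things now and then, are a little off and sometimes report something else, mostly with a low value. They report only what shows in the picture. A call takes as long as a camera call.
- boxes_of(picture, name): "position" ([column, row] in pixels, amid what is visible of it).
The state is a dict: "time_s": time; "joints": joint angles; "dq": joint speeds; "tau": joint torques, N m; "eef_pos": TCP position; "ee_rot": TCP orientation; "force": force on the tool from outside, world axes, zero at the start; "wrist_torque": the same for the moment, N m; "grip_width": opening from 0.0 (shut) to 1.0 (fully open); "grip_force": force on a finger pad.
Only numpy, scipy, OpenCV 4.12 (cv2) and the standard library are available. Lean on these libraries where they do the work, as an engineer would, in place of code of your own. Each camera call takes 0.05 s, during which the arm holds its last target. There are 200 camera calls.

## Working session

There is one attempt and no reset: what is moved stays moved. The work goes in short steps, Python scripts to look and compute and a tool call to move; the robot and the scene stay as the last step left them, time stands still between calls to the robot, and variables do not carry over. Pictures are saved under pics/ and viewed, at most 10 in all, crops included, and the job is handed in when it is done.

Besides the shell and the picture viewer there is one more tool, called after ">>>" in YAML: its name, and indented under it one key for each argument. drive_tool: Moves the arm, as the interface text tells. Shifts and turns lie within -1 to 1; 1 stands for 0.1 m of shift or pi/4 rad of turn. Its arguments: {"type":"object","properties":{"commands":{"type":"string"},"force":{"type":"number"}},"required":["commands"]}

```bash
ls; mkdir -p pics
cat > h.py <<'E'
import numpy as np, cv2
from rig import *
from scipy.spatial.transform import Rotation as R
def cam(p):
    q=p["attitude"]; q=np.array(q,float)
    M=R.from_quat([q[1],q[2],q[3],q[0]]).as_matrix() if q.size==4 else q
    f=p["pixels"].shape[0]/2/np.tan(np.radians(p["fov_y"])/2)
    return M,f,np.array(p["position"],float)
def at_z(p,uv,z):
    M,f,c=cam(p); d=M@np.array([(uv[0]-p["cx"])/f,(uv[1]-p["cy"])/f,1]); return c+d*(z-c[2])/d[2]
def proj(p,X):
    M,f,c=cam(p); v=M.T@(np.array(X,float)-c); return np.array([p["cx"]+f*v[0]/v[2],p["cy"]+f*v[1]/v[2]])
E
python3 - <<'E'
from h import *
for n in("top","side"):
    p=capture(n); cv2.imwrite(f"pics/{n}0.png",p["pixels"])
    print(n,p["position"],p["attitude"],p["fov_y"],p["cx"],p["cy"])
    for k,z in dict(tube_mid=112.5,seized_bore=100,heater=60,block_top=100,rack=52,cover_knob=45,cover=28,racked_tube_mid=61.5,jar_mid=57,tipbox_mid=32,beaker_mid=45).items():
        for b in boxes_of(p,k)[:2]: print(k,np.round(b["position"]),round(b["confidence"],2),np.round(at_z(p,b["position"],z)))
print(sense())
E
```

```text
pics
top [ 546.05063507   16.97727891 1281.53863986] [ 0.01419535 -0.69687566  0.71690062 -0.01470741] 48.835717222896484 257.1595151756789 190.86589542797878
tube_mid [242. 124.] 0.59 [780.  53. 112.]
tube_mid [268. 190.] 0.41 [596. -16. 112.]
seized_bore [280. 197.] 0.75 [576. -49. 100.]
heater [279. 199.] 0.56 [570. -48.  60.]
block_top [284. 195.] 0.6 [580. -58. 100.]
rack [367. 230.] 0.98 [ 474. -300.   52.]
cover_knob [159. 225.] 0.93 [505. 303.  45.]
cover [162. 227.] 0.74 [500. 299.  28.]
racked_tube_mid [357. 211.] 0.71 [ 529. -271.   62.]
jar_mid [150. 158.] 0.75 [701. 325.  57.]
tipbox_mid [244. 125.] 0.66 [795.  49.  32.]
beaker_mid [392. 157.] 0.98 [ 685. -383.   45.]
side [ 279.22701497 -540.91455886  763.99609155] [-0.35949072  0.89915567 -0.22985231  0.09722872] 56.07748134027892 255.77316299066308 196.0054862739081
tube_mid [258. 196.] 0.74 [592.  -0. 112.]
seized_bore [261. 234.] 0.81 [ 544. -101.  100.]
heater [239. 130.] 0.58 [705. 332.  60.]
block_top [260. 231.] 0.73 [545. -92. 100.]
rack [274. 337.] 0.91 [ 458. -305.   52.]
cover_knob [184. 168.] 0.83 [486. 260
[... 384 characters left out ...]
1.2, 'joints': array([ 1.02863255e+00,  3.12862801e-01,  1.49768509e+00, -4.46023444e-05,
        1.33097203e+00, -2.23399957e-01]), 'dq': array([ 3.09527448e-04, -6.01260487e-04, -1.69155433e-04,  9.33979420e-05,
        1.66127242e-03,  1.03305458e-03]), 'tau': array([-1.43032234e-03, -4.12166584e+01, -2.59894001e+01, -3.30434514e-04,
        5.27520806e-04,  5.03960436e-06]), 'eef_pos': array([164.56019232, 498.55742654, 248.31883968]), 'ee_rot': array([3.36784573e-05, 1.58702749e-01, 9.87326408e-01, 2.56437970e-05]), 'force': array([ 0.07095787, -0.33637322, -0.52543437]), 'wrist_torque': array([-0.02247916,  0.03386628,  0.00388245]), 'grip_force': 0.0, 'grip_width': 1.0019867087625174}
```

Run:
```python
import cv2
a=cv2.imread("pics/top0.png")[100:290,110:430]; cv2.imwrite("pics/t0c.png",cv2.resize(a,None,fx=2.5,fy=2.5,interpolation=2))
a=cv2.imread("pics/side0.png")[90:385,130:430]; cv2.imwrite("pics/s0c.png",cv2.resize(a,None,fx=2,fy=2,interpolation=2))
```

```text
(no output)
```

View pics/t0c.png

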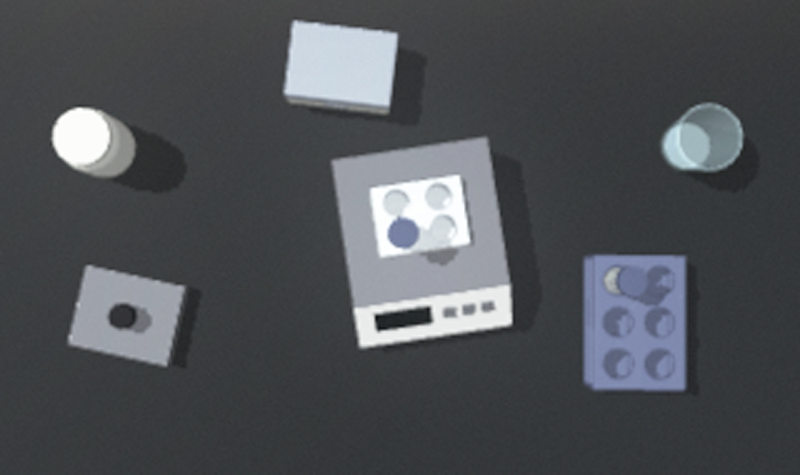

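View pics/s0c.png

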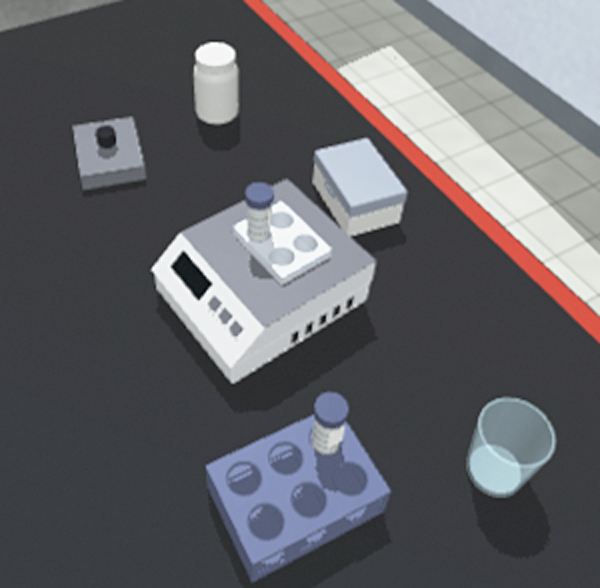

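The top view shows the cap at about (271,193), the block corners around (258–298, 170–203), the knob at (159,226), and a rack with its upper-left hole taken. In the side view the tube's cap top is at (259.5,185.5). The jar, tip box and beaker stand well away from the paths.

Run:
```python
from h import *
p=capture("top"); s=capture("side")
T=lambda c:np.array([110+(c[0]+.5)/2.5-.5,100+(c[1]+.5)/2.5-.5])
S=lambda c:np.array([130+(c[0]+.5)/2-.5,90+(c[1]+.5)/2-.5])
def show(n,cs,z,F=T,pp=p):
    P=np.array([at_z(pp,F(c),z)[:2] for c in cs]); print(n,P.round().tolist(),"c",P.mean(0).round(1))
    if len(P)==4:
        e=[P[(i+1)%4]-P[i] for i in range(4)]; print("  len",[round(np.hypot(*x)) for x in e],"ang",[round(np.degrees(np.arctan2(x[1],x[0]))%90,1) for x in e])
show("block",[(370,187),(461,175),(470,244),(379,258)],100)
show("deck",[(332,160),(488,137)],88)
show("cover",[(87,265),(187,285),(168,366),(68,345)],28)
show("knob",[(122,316)],56)
show("rack",[(593,255),(685,255),(685,390),(593,389)],52)
show("cap",[(403,233)],170)
show("holes",[(659,281),(618,322),(659,322),(618,363),(659,363)],52)
show("S cap",[(259,191)],170,S,s)
show("S knob",[(106,132)],56,S,s)
show("S block",[(281,196),(331,252),(283,281),(234,229)],100,S,s)
show("S holes",[(243,478),(285,458),(266,521),(308,499),(351,479)],52,S,s)
```

```text
block [[640.0, 13.0], [651.0, -90.0], [573.0, -97.0], [560.0, 5.0]] c [606.1 -42.4]
  len [103, 78, 103, 80] ang [np.float64(5.9), np.float64(5.6), np.float64(7.1), np.float64(5.6)]
deck [[673.0, 55.0], [694.0, -123.0]] c [683.6 -34. ]
cover [[563.0, 350.0], [536.0, 232.0], [441.0, 257.0], [469.0, 374.0]] c [502.1 303.3]
  len [121, 98, 121, 97] ang [np.float64(77.1), np.float64(75.5), np.float64(76.6), np.float64(75.6)]
knob [[502.0, 303.0]] c [502.4 303.3]
rack [[557.0, -244.0], [554.0, -351.0], [398.0, -345.0], [403.0, -239.0]] c [ 478.2 -294.9]
  len [107, 156, 106, 155] ang [np.float64(88.4), np.float64(87.7), np.float64(87.8), np.float64(87.9)]
cap [[585.0, -20.0]] c [585.1 -20.4]
holes [[525.0, -320.0], [479.0, -271.0], [478.0, -318.0], [432.0, -269.0], [430.0, -316.0]] c [ 468.7 -298.8]
S cap [[583.0, -20.0]] c [582.9 -19.5]
S knob [[499.0, 302.0]] c [499.2 301.9]
S block [[639.0, 20.0], [644.0, -91.0], [570.0, -102.0], [558.0, -2.0]] c [602.9 -43.9]
  len [112, 75, 101, 84] ang [np.float64(2.4), np.float64(8.2), np.float64(6.8), np.float64(15.4)]
S holes [[427.0, -269.0], [475.0, -271.0], [426.0, -317.0], [473.0, -318.0], [522.0, -322.0]] c [ 464.7 -299.3]
```

>>> drive_tool:
  commands: ".1 -.12 0 0 0 0 100;.175 -.216 0 0 0 0 100;.175 -.216 0 0 0 0 100;.175 -.216 0 0 0 0 100;.175 -.216 0 0 0 0 100;.175 -.216 0 0 0 0 100;.175 -.216 0 0 0 0 100;.175 -.216 0 0 0 0 100;.175 -.216 0 0 0 0 100;.175 -.216 0 0 0 0 100;.175 -.216 0 0 0 0 100;.175 -.216 0 0 0 0 100;.175 -.216 0 0 0 0 100;.175 -.216 0 0 0 0 100;.175 -.216 0 0 0 0 100;.175 -.216 0 0 0 0 100;.175 -.216 0 0 0 0 100;.175 -.216 0 0 0 0 100;.175 -.216 0 0 0 0 100;.175 -.216 0 0 0 0 100"
  force: 60

```text
time_s: 2.97
eef_pos: [507.8, 74.9, 248.4]
ee_rot: [0.0, 0.159, 0.987, 0.0]
force: [0.3, 1.4, 0.5]
grip_width: 0.993
grip_force: 0.0
```

>>> drive_tool:
  commands: ".175 -.216 0 0 0 0 100;.175 -.216 0 0 0 0 100;.175 -.216 0 0 0 0 100;.145 -.18 0 0 0 0 100;.1 -.13 0 0 0 0 100;0 0 0 0 0 0 100;0 0 0 0 0 0 100"

```text
time_s: 3.55
eef_pos: [584.0, -19.9, 247.9]
ee_rot: [-0.0, 0.159, 0.987, 0.0]
force: [0.2, 0.6, -0.4]
grip_width: 1.0
grip_force: 0.0
```

Run:
```python
from h import *
x=sense(); print(x["eef_pos"],x["joints"],x["force"])
p=capture("side"); cv2.imwrite("pics/s1.png",cv2.resize(p["pixels"][100:280,180:340],None,fx=3,fy=3,interpolation=2))
e=x["eef_pos"]; print(proj(p,[e[0],e[1],e[2]-17]),proj(p,[584,-20.4,170]))
```

```text
[584.04971014 -19.9191789  247.89290668] [-2.34493169e-01  4.45741255e-01  1.30919364e+00  1.27814424e-04
  1.38735807e+00 -1.48560955e+00] [ 0.24896281  0.55416709 -0.35135134]
[260.25123506 165.67650742] [259.85167593 185.31263649]
```

View pics/s1.png

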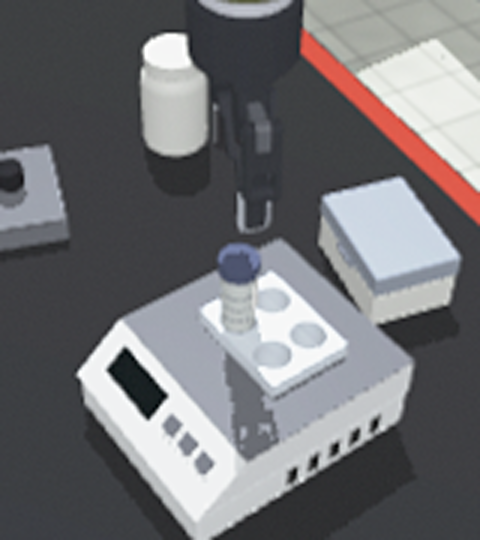

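The gripper stands over the cap (the cap's at crop (240,262), with the near finger at (253,215)), so I'm descending to grip the bare body.

>>> drive_tool:
  commands: "0 0 -.15 0 0 0 100;0 0 -.2 0 0 0 100;0 0 -.2 0 0 0 100;0 0 -.2 0 0 0 100;0 0 -.2 0 0 0 100;0 0 -.15 0 0 0 100;0 0 -.08 0 0 0 100;0 0 0 0 0 0 100;0 0 0 0 0 0 0;0 0 0 0 0 0 0;0 0 0 0 0 0 0;0 0 0 0 0 0 0;0 0 0 0 0 0 0;0 0 0 0 0 0 0;0 0 0 0 0 0 0;0 0 0 0 0 0 0;0 0 0 0 0 0 0;0 0 0 0 0 0 0"
  force: 60

```text
time_s: 5.1
eef_pos: [584.2, -20.2, 131.1]
ee_rot: [0.0, 0.159, 0.987, -0.001]
force: [-2.4, -2.2, 6.5]
grip_width: 0.338
grip_force: 53.7
```

>>> drive_tool:
  commands: "0 0 .005 0 0 -.08 0;0 0 .005 0 0 -.14 0;0 0 .005 0 0 -.14 0;0 0 .005 0 0 -.14 0;0 0 .005 0 0 -.14 0;0 0 .005 0 0 -.14 0"

```text
time_s: 5.6
eef_pos: [583.5, -19.8, 132.1]
ee_rot: [-0.001, 0.451, 0.892, -0.001]
force: [0.2, -2.8, -8.2]
grip_width: 0.335
grip_force: 54.9
```

>>> drive_tool:
  commands: "0 0 .004 0 0 -.14 0;0 0 .004 0 0 -.14 0;0 0 .004 0 0 -.14 0;0 0 .004 0 0 -.14 0;0 0 .004 0 0 -.14 0;0 0 .004 0 0 -.14 0;0 0 .002 0 0 -.08 0"

```text
time_s: 6.18
eef_pos: [583.7, -19.6, 134.5]
ee_rot: [-0.001, 0.738, 0.675, -0.001]
force: [1.1, -2.4, -7.4]
grip_width: 0.334
grip_force: 55.1
```

>>> drive_tool:
  commands: "0 0 0 0 0 .08 0;0 0 .002 0 0 .14 0;0 0 .004 0 0 .14 0;0 0 .004 0 0 .14 0;0 0 .004 0 0 .14 0;0 0 .004 0 0 .14 0;0 0 .004 0 0 .14 0"

```text
time_s: 6.77
eef_pos: [583.5, -19.3, 136.7]
ee_rot: [-0.001, 0.447, 0.895, 0.0]
force: [1.0, 1.1, -9.0]
grip_width: 0.339
grip_force: 55.1
```

>>> drive_tool:
  commands: "0 0 .004 0 0 .14 0;0 0 .004 0 0 .14 0;0 0 .004 0 0 .14 0;0 0 .004 0 0 .14 0;0 0 .004 0 0 .14 0;0 0 .002 0 0 .08 0;0 0 0 0 0 -.08 0;0 0 .002 0 0 -.14 0;0 0 .004 0 0 -.14 0;0 0 .004 0 0 -.14 0;0 0 .004 0 0 -.14 0;0 0 .004 0 0 -.14 0"

```text
time_s: 7.77
eef_pos: [583.4, -19.7, 140.6]
ee_rot: [-0.001, 0.451, 0.892, -0.0]
force: [1.8, -2.6, -9.6]
grip_width: 0.337
grip_force: 55.9
```

>>> drive_tool:
  commands: "0 0 .004 0 0 -.14 0;0 0 .004 0 0 -.14 0;0 0 .004 0 0 -.14 0;0 0 .004 0 0 -.14 0;0 0 .004 0 0 -.14 0;0 0 .002 0 0 -.08 0;0 0 0 0 0 .08 0;0 0 .002 0 0 .14 0;0 0 .004 0 0 .14 0;0 0 .004 0 0 .14 0;0 0 .004 0 0 .14 0;0 0 .004 0 0 .14 0"

```text
time_s: 8.77
eef_pos: [583.4, -19.4, 144.6]
ee_rot: [-0.001, 0.447, 0.895, 0.0]
force: [-0.2, -0.8, -8.4]
grip_width: 0.339
grip_force: 55.9
```

>>> drive_tool:
  commands: "0 0 .004 0 0 .14 0;0 0 .004 0 0 .14 0;0 0 .004 0 0 .14 0;0 0 .004 0 0 .14 0;0 0 .004 0 0 .14 0;0 0 .002 0 0 .08 0;0 0 0 0 0 -.08 0;0 0 .002 0 0 -.14 0;0 0 .004 0 0 -.14 0;0 0 .004 0 0 -.14 0;0 0 .004 0 0 -.14 0;0 0 .004 0 0 -.14 0"

```text
time_s: 9.77
eef_pos: [583.3, -19.6, 148.5]
ee_rot: [-0.001, 0.451, 0.892, -0.0]
force: [0.9, -1.6, -9.7]
grip_width: 0.331
grip_force: 56.1
```

>>> drive_tool:
  commands: "0 0 .004 0 0 -.14 0;0 0 .004 0 0 -.14 0;0 0 .004 0 0 -.14 0;0 0 .004 0 0 -.14 0;0 0 .004 0 0 -.14 0;0 0 .002 0 0 -.08 0;0 0 0 0 0 .08 0;0 0 .002 0 0 .14 0;0 0 .004 0 0 .14 0;0 0 .004 0 0 .14 0;0 0 .004 0 0 .14 0;0 0 .004 0 0 .14 0"

```text
time_s: 10.77
eef_pos: [583.4, -19.3, 152.6]
ee_rot: [-0.001, 0.447, 0.895, 0.0]
force: [0.4, -0.1, -9.0]
grip_width: 0.335
grip_force: 55.7
```

>>> drive_tool:
  commands: "0 0 .004 0 0 .14 0;0 0 .004 0 0 .14 0;0 0 .004 0 0 .14 0;0 0 .004 0 0 .14 0;0 0 .004 0 0 .14 0;0 0 .002 0 0 .08 0"

```text
time_s: 11.27
eef_pos: [583.9, -20.0, 156.7]
ee_rot: [-0.0, 0.156, 0.988, -0.0]
force: [-2.7, -1.7, 3.8]
grip_width: 0.337
grip_force: 57.1
```

Run:
```python
from h import *
x=sense(); print(x["eef_pos"],x["force"])
p=capture("side"); cv2.imwrite("pics/s2.png",cv2.resize(p["pixels"][100:280,180:340],None,fx=3,fy=3,interpolation=2))
```

```text
[583.89261307 -20.01682251 156.71757542] [-2.68793876 -1.69477796  3.83600724]
```

View pics/s2.png

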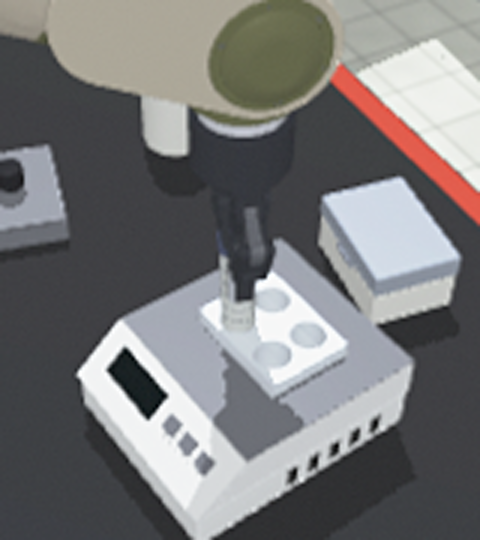

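The tube has come free (the force has dropped) and the heater is in place. I'm lifting straight up.

>>> drive_tool:
  commands: "0 0 .03 0 0 0 0;0 0 .05 0 0 0 0;0 0 .08 0 0 0 0;0 0 .1 0 0 0 0;0 0 .1 0 0 0 0;0 0 .1 0 0 0 0;0 0 .1 0 0 0 0;0 0 .05 0 0 0 0;0 0 0 0 0 0 0;0 0 0 0 0 0 0"

```text
time_s: 12.15
eef_pos: [584.0, -19.6, 217.3]
ee_rot: [0.0, 0.159, 0.987, 0.0]
force: [-0.3, -0.2, -0.1]
grip_width: 0.333
grip_force: 56.2
```

>>> drive_tool:
  commands: "-.06 -.1 0 0 0 0 0;-.128 -.208 0 0 0 0 0;-.128 -.208 0 0 0 0 0;-.128 -.208 0 0 0 0 0;-.128 -.208 0 0 0 0 0;-.128 -.208 0 0 0 0 0;-.128 -.208 0 0 0 0 0;-.128 -.208 0 0 0 0 0;-.128 -.208 0 0 0 0 0;-.128 -.208 0 0 0 0 0;-.128 -.208 0 0 0 0 0;-.128 -.208 0 0 0 0 0;-.07 -.108 0 0 0 0 0;0 0 0 0 0 0 0;0 0 0 0 0 0 0;0 0 0 0 0 0 0"

```text
time_s: 13.48
eef_pos: [430.2, -268.8, 217.0]
ee_rot: [-0.0, 0.159, 0.987, 0.0]
force: [0.7, 0.2, -1.0]
grip_width: 0.334
grip_force: 56.2
```

Run:
```python
from h import *
x=sense(); print(x["eef_pos"],x["joints"],x["force"])
e=x["eef_pos"]
p=capture("side"); cv2.imwrite("pics/s3.png",cv2.resize(p["pixels"][210:380,190:350],None,fx=3,fy=3,interpolation=2))
for Z in (0,-75): print((proj(p,[e[0],e[1],e[2]+Z])-[190,210])*3)
print((proj(p,[430,-269,52])-[190,210])*3)
```

```text
[ 430.17493306 -268.81090001  217.01947444] [-7.89923450e-01  3.01224198e-01  1.59796550e+00  1.64364126e-04
  1.24307736e+00 -2.04211049e+00] [ 0.69486993  0.18592732 -1.02461687]
[189.17754861 229.47265687]
[188.67124446 291.69962173]
[188.06912538 354.54224039]
```

View pics/s3.png

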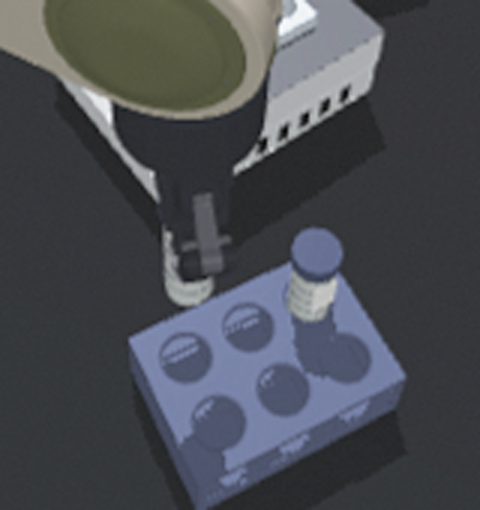

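The held tube's foot, at crop (188,295), is in line above the empty hole at (186,358). Descending, slowly once inside.

>>> drive_tool:
  commands: "0 0 -.1 0 0 0 0;0 0 -.2 0 0 0 0;0 0 -.2 0 0 0 0;0 0 -.15 0 0 0 0;0 0 -.08 0 0 0 0;0 0 -.06 0 0 0 0;0 0 -.06 0 0 0 0;0 0 -.06 0 0 0 0;0 0 -.06 0 0 0 0;0 0 0 0 0 0 0"

```text
time_s: 14.37
eef_pos: [430.0, -269.0, 119.4]
ee_rot: [-0.0, 0.159, 0.987, 0.0]
force: [0.1, 0.2, -1.0]
grip_width: 0.334
grip_force: 56.2
```

>>> drive_tool:
  commands: "0 0 -.05 0 0 0 0;0 0 -.05 0 0 0 0;0 0 -.05 0 0 0 0;0 0 -.05 0 0 0 0;0 0 -.05 0 0 0 0;0 0 -.05 0 0 0 0;0 0 0 0 0 0 0"

```text
time_s: 14.95
eef_pos: [429.9, -268.9, 89.2]
ee_rot: [-0.001, 0.159, 0.987, 0.001]
force: [0.0, -0.3, -0.7]
grip_width: 0.34
grip_force: 56.2
```

>>> drive_tool:
  commands: "0 0 -.03 0 0 0 0;0 0 -.03 0 0 0 0;0 0 -.01 0 0 0 0;0 0 -.01 0 0 0 0;0 0 -.01 0 0 0 0;0 0 0 0 0 0 0"

```text
time_s: 15.45
eef_pos: [430.2, -269.2, 81.2]
ee_rot: [-0.0, 0.159, 0.987, 0.0]
force: [0.3, -0.2, -0.7]
grip_width: 0.335
grip_force: 56.2
```

>>> drive_tool:
  commands: "0 0 -.01 0 0 0 0;0 0 0 0 0 0 45;0 0 0 0 0 0 55;0 0 0 0 0 0 70;0 0 0 0 0 0 80;0 0 0 0 0 0 80;0 0 0 0 0 0 80;0 0 0 0 0 0 80;0 0 .05 0 0 0 80;0 0 .15 0 0 0 80;0 0 .2 0 0 0 80;0 0 .2 0 0 0 80;0 0 .2 0 0 0 80;0 0 .2 0 0 0 80;0 0 .2 0 0 0 80;0 0 .1 0 0 0 80"

```text
time_s: 16.78
eef_pos: [430.7, -269.6, 213.0]
ee_rot: [0.001, 0.159, 0.987, -0.001]
force: [-0.8, -0.8, -0.1]
grip_width: 0.8
grip_force: 0.0
```

Run:
```python
from h import *
x=sense(); print(x["eef_pos"],x["joints"],x["force"])
p=capture("side"); c=p["pixels"][100:370,130:350]; cv2.imwrite("pics/s4.png",cv2.resize(c,None,fx=2.2,fy=2.2,interpolation=2))
print((proj(p,[430,-269,119])-[130,100])*2.2)
t=capture("top")
for n in("cover_knob","cover","tube_mid","block_top"):print(n,[(np.round(b["position"],1),round(b["confidence"],2)) for b in boxes_of(t,n)[:2]])
```

```text
[ 430.7256644  -269.64508985  212.98004498] [-7.90263303e-01  3.04942452e-01  1.60404106e+00  4.10020424e-05
  1.22901294e+00 -2.04235908e+00] [-0.83042529 -0.77245545 -0.12763449]
[270.18323739 468.73812949]
cover_knob [(array([160.6, 223.5]), 0.55)]
cover [(array([162.2, 226.9]), 0.85), (array([280.6, 196.7]), 0.26)]
tube_mid [(array([362.1, 223.4]), 0.41)]
block_top [(array([282. , 194.5]), 0.7)]
```

View pics/s4.png

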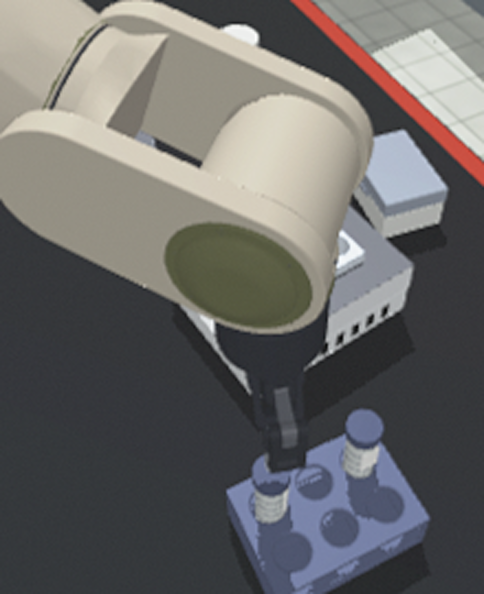

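The tube stands upright in the hole, cap at about (270,468). Next is the cover.

>>> drive_tool:
  commands: ".02 .15 0 0 0 0 80;.035 .295 0 0 0 0 80;.035 .295 0 0 0 0 80;.035 .295 0 0 0 0 80;.035 .295 0 0 0 0 80;.035 .295 0 0 0 0 80;.035 .295 0 0 0 0 80;.035 .295 0 0 0 0 80;.035 .295 0 0 0 0 80;.035 .295 0 0 0 0 80;.035 .295 0 0 0 0 80;.035 .295 0 0 0 0 80;.035 .295 0 0 0 0 80;.035 .295 0 0 0 0 80;.035 .295 0 0 0 0 80;.035 .295 0 0 0 0 80;.035 .295 0 0 0 0 80;.035 .295 0 0 0 0 80;.035 .295 0 0 0 0 80;.055 .265 -.2 0 0 0 80"

```text
time_s: 18.75
eef_pos: [500.9, 306.2, 192.6]
ee_rot: [0.002, 0.158, 0.987, 0.001]
force: [0.3, -0.2, 0.5]
grip_width: 0.796
grip_force: 0.0
```

>>> drive_tool:
  commands: "0 0 -.2 0 0 0 80;0 0 -.2 0 0 0 80;0 0 -.2 0 0 0 80;0 0 -.1 0 0 0 80;0 0 0 0 0 0 80;0 0 0 0 0 0 80"

```text
time_s: 19.25
eef_pos: [500.5, 303.5, 120.4]
ee_rot: [-0.0, 0.159, 0.987, -0.0]
force: [1.1, 0.3, 1.0]
grip_width: 0.799
grip_force: 0.0
```

Run:
```python
from h import *
x=sense(); print(x["eef_pos"],x["joints"],x["force"])
print(tips_ahead() if callable(tips_ahead) else tips_ahead)
s=capture("side"); 
for n in("cover_knob","cover"):print(n,[(at_z(s,b["position"],45 if n!="cover" else 20)[:2].round(),round(b["confidence"],2)) for b in boxes_of(s,n)[:2]])
cv2.imwrite("pics/s5.png",cv2.resize(s["pixels"][110:270,130:330],None,fx=3,fy=3,interpolation=2))
print((proj(s,[501,303,56])-[130,110])*3)
```

```text
[500.54376812 303.45800241 120.43758965] [ 3.44963409e-01  5.67077496e-01  1.46770162e+00  7.33226223e-05
  1.10728395e+00 -9.07091200e-01] [1.14280934 0.33259386 1.01336746]
17.0
cover_knob [(array([483., 264.]), 0.61)]
cover [(array([500., 301.]), 0.61)]
[159.54475422 136.08561249]
```

View pics/s5.png

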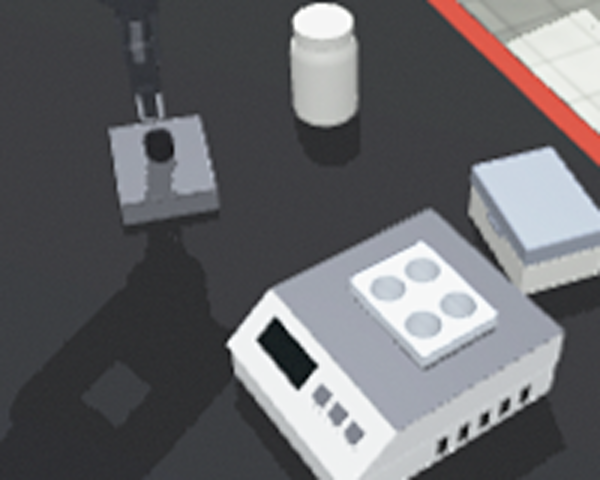

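The knob's top sits at crop (159,136), where it was predicted, with the gripper above it. The freed block shows corners at (422,241), (497,312), (427,363) and (351,285). Descending to grip.

>>> drive_tool:
  commands: "0 0 -.15 0 0 0 80;0 0 -.2 0 0 0 80;0 0 -.15 0 0 0 80;0 0 -.1 0 0 0 80;0 0 -.06 0 0 0 80;0 0 -.03 0 0 0 80;0 0 0 0 0 0 80;0 0 0 0 0 0 0;0 0 0 0 0 0 0;0 0 0 0 0 0 0;0 0 0 0 0 0 0;0 0 0 0 0 0 0;0 0 0 0 0 0 0;0 0 0 0 0 0 0;0 0 0 0 0 0 0"
  force: 60

```text
time_s: 20.65
eef_pos: [501.2, 303.4, 52.2]
ee_rot: [0.001, 0.159, 0.987, 0.0]
force: [-0.1, -0.8, 6.5]
grip_width: 0.329
grip_force: 59.1
```

Run:
```python
from h import *
s=capture("side")
S=lambda c:np.array([130+(c[0]+.5)/3-.5,110+(c[1]+.5)/3-.5])
P=np.array([at_z(s,S(c),100)[:2] for c in [(422,241),(497,312),(427,363),(351,285)]]);print(P.round(),P.mean(0))
H=np.array([at_z(s,S(c),100)[:2] for c in [(388,288),(422,269),(423,324),(459,304)]]);print(H.round(),H.mean(0))
```

```text
[[ 635.   13.]
 [ 648.  -86.]
 [ 571. -104.]
 [ 557.   -3.]] [602.86800929 -45.08849739]
[[583. -21.]
 [619. -16.]
 [588. -68.]
 [625. -64.]] [603.71267351 -42.1766373 ]
```

>>> drive_tool:
  commands: "0 0 .05 0 0 0 0;0 0 .1 0 0 0 0;0 0 .15 0 0 0 0;0 0 .2 0 0 0 0;0 0 .2 0 0 0 0;0 0 .2 0 0 0 0;0 0 .2 0 0 0 0;0 0 .15 0 0 0 0;0 0 .05 0 0 0 0;0 0 0 0 0 0 0"

```text
time_s: 21.53
eef_pos: [501.1, 303.4, 182.8]
ee_rot: [0.001, 0.159, 0.987, 0.001]
force: [0.2, -0.1, -1.7]
grip_width: 0.33
grip_force: 59.2
```

>>> drive_tool:
  commands: ".035 -.12 0 0 0 .02 0;.06 -.2 0 0 0 .026 0;.06 -.2 0 0 0 .026 0;.06 -.2 0 0 0 .026 0;.06 -.2 0 0 0 .026 0;.06 -.2 0 0 0 .026 0;.06 -.2 0 0 0 .026 0;.06 -.2 0 0 0 .026 0;.06 -.2 0 0 0 .026 0;.06 -.2 0 0 0 .026 0;.06 -.2 0 0 0 .026 0;.06 -.2 0 0 0 .026 0;.06 -.2 0 0 0 .026 0;.06 -.2 0 0 0 .026 0;.06 -.2 0 0 0 .026 0;.06 -.2 0 0 0 .026 0;.06 -.2 0 0 0 .026 0;.035 -.145 0 0 0 .015 0;0 0 0 0 0 0 0;0 0 0 0 0 0 0"

```text
time_s: 23.2
eef_pos: [603.3, -43.4, 180.1]
ee_rot: [-0.001, -0.017, 1.0, 0.0]
force: [-0.2, 0.3, -1.3]
grip_width: 0.331
grip_force: 59.3
```

Run:
```python
from h import *
x=sense(); print(x["eef_pos"],x["joints"],x["force"],x["wrist_torque"]); e=x["eef_pos"]
s=capture("side"); 
cv2.imwrite("pics/s6.png",cv2.resize(s["pixels"][130:280,180:330],None,fx=4,fy=4,interpolation=2))
o=lambda X:((proj(s,X)-[180,130])*4).round()
for yaw in (6.5,):
  c,q=np.cos(np.radians(yaw)),np.sin(np.radians(yaw)); k=e[2]-51
  for a,b in((48,60),(48,-60),(-48,-60),(-48,60)): 
    X=[e[0]+c*a-q*b,e[1]+q*a+c*b]; print(a,b,o(X+[k+28]),o(X+[k]))
```

```text
[603.29895213 -43.43113197 180.06980349] [-2.65437911e-01  5.44652567e-01  1.33593477e+00  2.39817272e-04
  1.26322219e+00 -1.87027594e+00] [-0.22729757  0.27102161 -1.29866316] [-0.01035128  0.00323931  0.01832641]
48 60 [370. 162.] [368. 195.]
48 -60 [496. 277.] [491. 310.]
-48 -60 [363. 350.] [361. 382.]
-48 60 [242. 224.] [243. 257.]
```

View pics/s6.png

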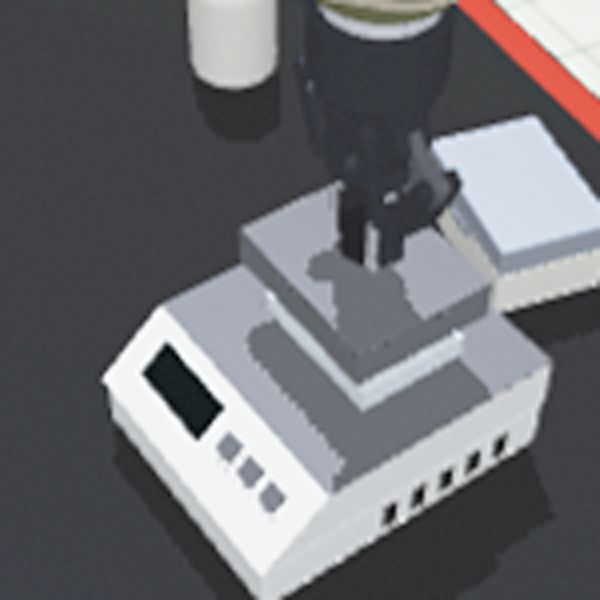

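The cover sits squarely above the block, its lower front corner seen at (360,383) against a predicted (361,382). Lowering it.

>>> drive_tool:
  commands: "0 0 -.08 0 0 0 0;0 0 -.1 0 0 0 0;0 0 -.04 0 0 0 0;0 0 -.04 0 0 0 0;0 0 -.03 0 0 0 0;0 0 -.03 0 0 0 0;0 0 0 0 0 0 0"

```text
time_s: 23.83
eef_pos: [603.6, -43.1, 148.7]
ee_rot: [-0.0, -0.018, 1.0, 0.0]
force: [-0.7, 1.4, -1.0]
grip_width: 0.327
grip_force: 59.3
```

>>> drive_tool:
  commands: "0 0 -.025 0 0 0 0;0 0 -.025 0 0 0 0;0 0 -.02 0 0 0 0;0 0 -.01 0 0 0 0;0 0 0 0 0 0 0"

```text
time_s: 24.25
eef_pos: [603.7, -43.2, 141.0]
ee_rot: [-0.0, -0.018, 1.0, 0.0]
force: [-0.1, 0.5, -1.1]
grip_width: 0.329
grip_force: 59.3
```

>>> drive_tool:
  commands: "0 0 -.01 0 0 0 0;0 0 -.005 0 0 0 0;0 0 0 0 0 0 45;0 0 0 0 0 0 60;0 0 0 0 0 0 80;0 0 0 0 0 0 80;0 0 0 0 0 0 80;0 0 0 0 0 0 80;0 0 .05 0 0 0 80;0 0 .15 0 0 0 80;0 0 .2 0 0 0 80;0 0 .2 0 0 0 80;0 0 .2 0 0 0 80;0 0 .2 0 0 0 80;-.1 .1 .2 0 0 0 80;-.2 .2 .1 0 0 0 80;-.3 .3 0 0 0 0 80;-.3 .3 0 0 0 0 80;-.2 .2 0 0 0 0 80;0 0 0 0 0 0 80"

```text
time_s: 25.92
eef_pos: [491.9, 68.8, 271.0]
ee_rot: [0.0, -0.019, 1.0, 0.0]
force: [-0.4, 0.1, 0.7]
grip_width: 0.798
grip_force: 0.0
```

Run:
```python
from h import *
print(sense()["eef_pos"])
s=capture("side"); 
cv2.imwrite("pics/s7.png",cv2.resize(s["pixels"][130:380,170:370],None,fx=2.4,fy=2.4,interpolation=2))
o=lambda X:((proj(s,X)-[170,130])*2.4).round()
print(o([603.7,-43.2,144]))
c,q=np.cos(np.radians(6.5)),np.sin(np.radians(6.5))
for a,b in((48,60),(48,-60),(-48,-60),(-48,60)): 
    X=[603.7+c*a-q*b,-43.2+q*a+c*b]; print(a,b,o(X+[116]),o(X+[88]))
```

```text
[491.9275722   68.80427224 270.96767569]
[244. 159.]
48 60 [245. 125.] [244. 144.]
48 -60 [317. 194.] [314. 212.]
-48 -60 [240. 237.] [239. 255.]
-48 60 [170. 163.] [171. 181.]
```

View pics/s7.png

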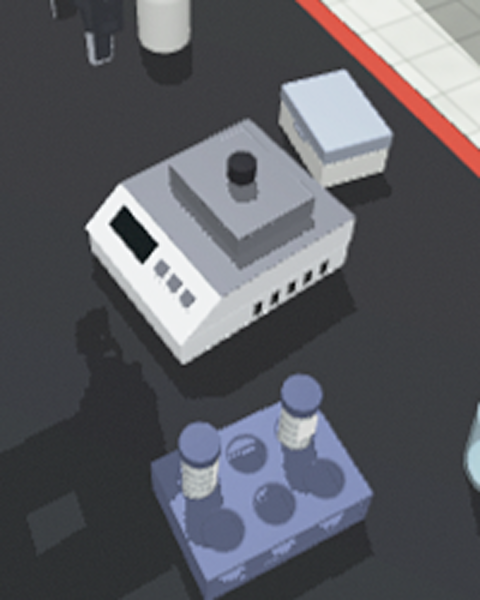

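The cover lies square and fully down on the deck (front corner at about (239,241)–(240,262), knob at (242,165)). Both tubes stand at the same height in the rack and the gripper is clear, so I'm handing in.

```bash
python3 -c "
from rig import *
print(finish_job())"
```

```text
the job is handed in; nothing more can be done
None
```

I twisted the tube free without lifting the heater, stood it in an empty rack hole, set the cover squarely down over the block, and handed the job in at about 26 s; no verdict came back.

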